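# Start up the bench sander

## Task

Start the bench sander in the proper order, only by pushing and pressing with the fingers: first push its orange dust drawer fully home, then switch on the dust extractor by pressing the green-marked end of the rocker on the yellow remote all the way down, and last press the sander's green start button fully in and let it come back up. Leave the red stop button and the blue remote's rocker alone, and do not lift or shift the remotes or anything else that stands on the bench.

Things in the scene. Friction and masses are not known exactly. Their poses are not given: they have to be found in the camera images.
- sander: bench disc sander fixed to the bench, green base 220 (x) x 240 (y) x 85 mm high; origin at the centre of the base's underside, z up, its front faces its own -x. The front half of the base's top is a free black panel with the two buttons; the rear half carries a grey motor up to 190 mm high (its front face 23 mm behind the centre) and, at +y, a disc up to 203 mm high, with a small aluminium work table, up to 193 mm from the centre in +y
- drawer_front (a point): centre of the outer face of the orange drawer front (120 mm wide, 60 mm high, from 12 to 72 mm above the bench); it moves with the drawer. The drawer slides along the sander's x and is pushed in towards the sander's +x; when fully home this point is 124 mm in front of the sander's centre, 14 mm proud of the base, 42 mm above the bench
- drawer (a joint): how far the dust drawer stands open, m: 0 = fully home against its stop, starts 0.025 to 0.05, at most 0.06; it slides with about 2 N of friction and stays where it is left
- start_btn_top (a point): centre of the top of the green start button (32 mm diameter, standing 10 mm out of a black collar of 48 mm diameter), 107 mm above the bench when up; it is at x -55, y +45 mm from the sander's centre and is pressed straight down
- start_btn (a joint): how far the green button is pressed, m: 0 = up, 0.006 = fully in (about 5 N); a spring returns it
- stop_btn_top (a point): centre of the top of the red stop button, the same as the green one, 90 mm from it along the sander's -y; to be left alone
- stop_btn (a joint): how far the red button is pressed, m: 0 = up, 0.006 = fully in
- ext_remote: yellow loose remote-control box for the dust extractor, 120 (x) x 70 (y) x 45 mm high, about 0.6 kg, on rubber feet; origin at the centre of its underside, z up. A white rocker (64 mm along x, 30 mm wide, 8 mm thick) pivots on top about an axis along the box's y, 57 mm above the bench; the end towards +x bears a green mark
- ext_rocker_on (a point): centre of the green mark on the yellow remote's rocker, on its upper face, 24 mm from the pivot; moves with the rocker, about 66 mm above the bench when off, 56 mm when on
- ext_rocker (a joint): rocker of the yellow remote, rad: 0 = off (green end raised, its other end low), 0.4 = fully on (green end pressed down, 10 mm lower); starts off, up to 0.05. It turns stiffly (about 2 N on the green mark, up to 6 N nearer the pivot) and stays where it is left
- comp_remote: blue loose remote-control box for the compressor, 120 (x) x 70 (y) x 45 mm high, about 0.6 kg, on rubber feet; origin at the centre of its underside, z up. A white rocker (64 mm along x, 30 mm wide, 8 mm thick) pivots on top about an axis along the box's y, 57 mm above the bench; the end towards +x bears a green mark; to be left alone
- comp_rocker (a joint): rocker of the blue remote, rad: 0 = off (green end raised, its other end low), 0.4 = fully on (green end pressed down, 10 mm lower); starts off, up to 0.05. It turns stiffly (about 2 N on the green mark, up to 6 N nearer the pivot) and stays where it is left; to be left off
- offcut: dark wood offcut block, 50 x 50 x 45 mm high, loose, on the bench; origin at the centre of its underside; to be left where it is
- checker: flat checkered wooden panel, 140 x 140 x 12 mm, loose, on the bench; origin at the centre of its underside; to be left where it is
- jam_jar: amber glass jar with brass lid, 72 mm diameter, 110 mm tall, loose, on the bench; origin at the centre of its underside; to be left where it is
- gold_jar: yellow jar with brass lid, 68 mm diameter, 85 mm tall, loose, on the bench; origin at the centre of its underside; to be left where it is
- keepsake: light wooden keepsake box with inlaid lid, 134 x 104 x 57 mm high, loose, on the bench; origin at the centre of its underside; to be left where it is
- glue: white glue bottle with orange cap, 56 mm diameter, 150 mm tall, loose, on the bench; origin at the centre of its underside; to be left where it is
- sand_block: cork-faced sanding block, 90 x 60 x 34 mm high, loose, on the bench; origin at the centre of its underside; to be left where it is
Not all that is in view belongs to the job. Leave any pink look-alike of the ext_remote alone.

How it is judged:
By the outcome, as a careful person would: the job done as asked, in the order asked, and still so for the second after the job is handed in, with the robot touching nothing.
It also fails if it takes over 51 s, if anything falls off the work surface, if the arm or the gripper's body presses on something with over 40 N, if the wrist force passes 120 N, or if a joint passes its speed limit or range.

## Robot

A 7-joint arm with a two-finger parallel gripper is mounted at the origin on the work surface. World frame = base frame: x ahead of the robot, y to its left, z up, the work surface at z = 0. Lengths are in m, angles in rad, forces in N, time in s.
With the tool pointing down it reaches from about 0.35 to 0.9 m from the base axis. Payload 8.1 kg.
Tool frame: the origin (TCP) lies midway between the tips of the shut fingers; the grasp point (between the pads) lies 19 mm behind it; z points along the fingers, y is the line along which they close (so a half turn about z gives the same grasp; the last joint's range is limited). The gripper opens to 92 mm and grips with 3 to 60 N. Pads are 19 mm wide; open, the fingers measure 130 mm over their backs; the gripper's body (75 mm by 190 mm) begins 47 mm behind the grasp point.
Start: joints at [-0.103, 0.434, 0.025, 1.573, -0.012, 1.134, -0.075], TCP at [0.625, -0, 0.227] pointing down, gripper open.
Joint ranges: [-2.62, 2.62], [-0.44, 2.09], [-1.27, 1.32], [0.08, 2.57], [-1.32, 4.46], [0.12, 2], [-2.74, 2.74]. Speed limits (rad/s): [2.22, 2.22, 3.01, 3.01, 3.14, 3.14, 3.14].

## Interface

Orientations are given as a rotation vector (axis times angle).
In Python, from cell import arm gives the robot as it stands.
- The arm moves only by the tool move_arm, never from a script. Its argument "motion" is a list of rows, each an object of numbers: "tx", "ty", "tz": the shift along the tool's x, y, z normalised to -1 to 1, where 1 is 1000 mm; "twist": the turn about the tool's z normalised to -1 to 1, where 1 is pi/2 rad. In form: [{"tx": .., "ty": .., "tz": .., "twist": ..}, ...]. A call has 1 to 12 rows; each row shifts and turns the commanded pose from where the row before left it, along the tool's axes as they then stand; what a row does not reach is not made up. A row lasts 1/10 s, in which the tool goes at most 50 mm and 8.59 degrees, less where a joint would pass 70% of its speed; a pose out of reach is approached as far as the arm can. A call with a number of a shift or a turn outside -1 to 1 is refused whole. A call with a gripper value outside its range is refused whole. "gripper" is the gripper's target within -1 to 1 (shut at 1, half-way at 0, fully open at -1), set as the call begins (left out, the last holds). The fingers move at their own pace and stop on an object; "squeeze" is the grip in N (left out, the last holds). Time passes only in rows, so rows that do not move let the fingers close. It gives the time, the measured TCP pose, the force, the opening and the grip force at its end, in the units of the state.
- arm.observe(): the state, without advancing time (a new reading comes with each control period).
- arm.get_image(name): name is "scene" or "side" or "wrist"; returns the picture (480x640x3 uint8, red, green, blue); there is no depth.
- arm.calibration(name): a dict with "K" (3x3 intrinsics, pixels), "k1" (the pictures are not rectified: a ray, as slopes to the right and down, at radius r is drawn at 1 + k1 r^2 times it, then the intrinsics apply), "T" (4x4, takes a point from camera to world coordinates). Camera axes: x right, y down, z forward; pixel columns grow to the right and rows downward; lengths in m; the calibration is good to about 2 mm. A picture is of the moment at which its call begins: read the wrist's pose just before it. calibration takes no time and is no camera call; for the wrist camera it gives the pose at the moment of the call.
- arm.sign_off(): hands the job in; it is judged then, once.
Trained networks look in the newest picture that a camera, given by its name, has taken for a name from the list of things; names that differ only in an ending like _2 or _b are one class to them, and where a whole thing is asked for, a point or a joint stands for the part that bears it (a point fixed in the world has none). Each returns a list of dicts, best first, with "conf" (0 to 1); they miss things now and then, are a little off and sometimes report something else, mostly with a low value. They report only what shows in the picture. A call takes as long as a camera call. They do not tell look-alikes from the thing itself.
- arm.look_for(camera, query): "point" ([column, row] as shares, 0 to 1, of the picture: columns of its width, rows of its height, amid what is visible of it).
- arm.regions_of(camera, query): "region" (480x640 bool, what is visible of it) and "point" ([column, row] as shares, 0 to 1, of the picture: columns of its width, rows of its height, amid what is visible of it).
- arm.place_of(camera, query): "point" ([column, row] as shares, 0 to 1, of the picture: columns of its width, rows of its height: a listed point, or the origin of a listed thing).
The state is a dict: "clock": time; "joints": joint angles; "dq": joint speeds; "joint_efforts": joint torques, N m; "position": TCP position; "ee_rot": TCP orientation; "force": force on the tool from outside, world axes, zero at the start; "ft_torque": the same for the moment, N m; "width": opening from 0.0 (shut) to 1.0 (fully open); "gripper_force": force on a finger pad.
Only numpy, scipy, OpenCV 4.12 (cv2) and the standard library are available. Lean on these libraries where they do the work, as an engineer would, in place of code of your own. Each camera call takes 0.05 s, during which the arm holds its last target. There are 200 camera calls.

## Working session

There is one attempt and no reset: what is moved stays moved. The work goes in short steps, Python scripts to look and compute and a tool call to move; the robot and the scene stay as the last step left them, time stands still between calls to the robot, and variables do not carry over. Pictures are saved under pics/ and viewed, at most 10 in all, crops included, and the job is handed in when it is done.

Besides the shell and the picture viewer there is one more tool, called after "Emit:" as a command line: name --argument value ..., lists and objects as JSON in quotes. move_arm: Moves the arm, as the interface text tells. Scaled input: -1 to 1 covers 1000 mm each way for a shift and pi/2 rad each way for a turn. Its arguments: {"type":"object","properties":{"motion":{"type":"array","items":{"type":"object","properties":{"tx":{"type":"number"},"ty":{"type":"number"},"tz":{"type":"number"},"twist":{"type":"number"}}}},"gripper":{"type":"number"},"squeeze":{"type":"number"}},"required":["motion"]}

```bash
mkdir -p pics
cat > h.py <<'E'
import numpy as np, cv2
from cell import arm
def ray(cam,p,share=True):
    c=arm.calibration(cam);K=np.array(c["K"]);T=np.array(c["T"]);k=c["k1"]
    u=np.array(p,float)*([640,480] if share else [1,1])
    d=np.array([(u[0]-K[0,2])/K[0,0],(u[1]-K[1,2])/K[1,1]]);s=d.copy()
    for _ in range(30): s=d/(1+k*(s@s))
    return T[:3,3],T[:3,:3]@np.array([s[0],s[1],1])
def at_z(cam,p,z,share=True):
    o,d=ray(cam,p,share);return o+d*(z-o[2])/d[2]
def save(cam,name):
    im=arm.get_image(cam);cv2.imwrite(f"pics/{name}.png",im[...,::-1]);return im
E
python3 - <<'E'
from h import *
np.set_printoptions(precision=4,suppress=True)
for c in ["scene","side"]:
    save(c,c+"0"); print(c,np.array(arm.calibration(c)["T"])[:3,3])
    for q,z in [("drawer_front",.042),("start_btn_top",.107),("stop_btn_top",.107),("ext_rocker_on",.066),("ext_remote",0),("comp_remote",0),("sander",0)]:
        for r in arm.place_of(c,q)[:3]: print(q,round(r["conf"],2),np.array(r["point"])*[640,480],at_z(c,r["point"],z))
s=arm.observe();print(s)
E
```

```text
scene [1.1728 0.3702 1.1025]
drawer_front 0.63 [285.12  258.096] [ 0.5252 -0.0005  0.042 ]
start_btn_top 0.51 [271.808 283.2  ] [0.6392 0.0245 0.107 ]
stop_btn_top 0.69 [240.192 264.096] [ 0.6216 -0.0662  0.107 ]
stop_btn_top 0.21 [424.704 367.104] [0.6957 0.3977 0.107 ]
ext_rocker_on 0.93 [353.28  350.496] [0.7004 0.2472 0.066 ]
ext_rocker_on 0.77 [483.584 311.28 ] [0.4944 0.4832 0.066 ]
ext_rocker_on 0.69 [400.512 294.624] [0.527  0.2973 0.066 ]
ext_remote 0.96 [466.88 312.72] [0.4709 0.4544 0.    ]
ext_remote 0.73 [399.68  301.392] [0.505  0.2967 0.    ]
ext_remote 0.72 [348.224 358.992] [0.6943 0.2364 0.    ]
sander 0.85 [246.784 309.024] [ 0.6718 -0.0354  0.    ]
sander 0.16 [210.176 163.2  ] [ 0.2754 -0.3719  0.    ]
side [ 0.3603 -0.9085  0.7349]
drawer_front 0.71 [337.28  264.192] [0.5344 0.0027 0.042 ]
drawer_front 0.3 [442.816 387.216] [ 0.6624 -0.3942  0.042 ]
start_btn_top 0.7 [338.496 377.424] [ 0.4654 -0.3997  0.107 ]
start_btn_top 0.69 [377.984 234.192] [0.6417 0.0282 0.107 ]
stop_btn_top 0.57 [380.608 254.592] [ 0.6262 -0.0591  0.107 ]
ext_rocker_on 0.71 [318.016 204.
[... 302 characters left out ...]
3 0.475  0.    ]
comp_remote 0.82 [340.224 379.584] [ 0.4858 -0.3187  0.    ]
sander 0.78 [396.096 278.88 ] [ 0.6842 -0.0244  0.    ]
sander 0.16 [316.096 216.48 ] [0.5214 0.3139 0.    ]
{'clock': 0.8, 'joints': array([-0.1026,  0.4345,  0.025 ,  1.5732, -0.0116,  1.134 , -0.0751]), 'dq': array([-0.0012, -0.0003,  0.001 , -0.0021,  0.0014,  0.0016,  0.0018]), 'joint_efforts': array([ -0.0007, -66.7618,   0.9832, -31.4804,  -0.0607,   0.0323,
        -0.    ]), 'position': array([ 0.625 , -0.    ,  0.2268]), 'ee_rot': array([2.2215, 2.2213, 0.0001]), 'force': array([-0.654 ,  0.1705,  0.4789]), 'ft_torque': array([ 0.0207, -0.0032,  0.0742]), 'gripper_force': 0.0, 'width': 0.9957786847910609}
```

View pics/scene0.png

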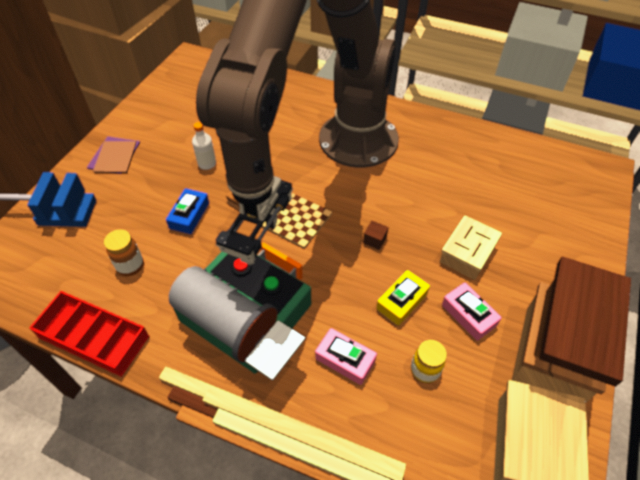

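View pics/side0.png

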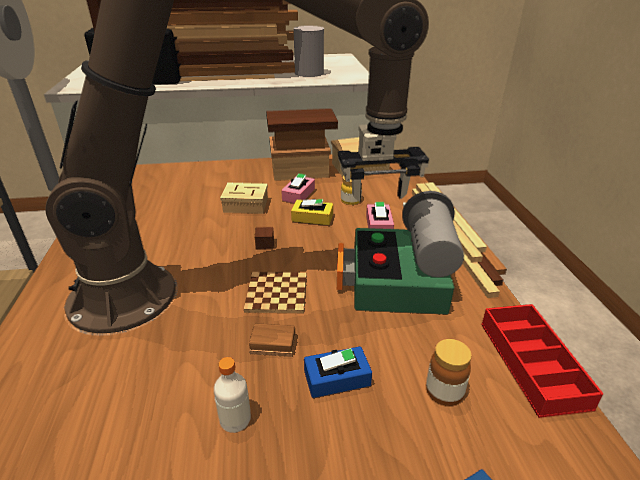

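Scene view: sander at about (250,300) with the orange drawer at (283,260), yellow remote at (404,297), blue at (188,210), pinks at (346,355) and (472,310). The next step is to refine this by colour and triangulate.

Run:
```python
from h import *
np.set_printoptions(precision=4,suppress=True)
B={"scene":dict(start=(258,270,288,300),stop=(225,250,255,280),mark=(380,270,430,325),box=(370,262,436,330),drawer=(255,235,310,285)),
   "side":dict(start=(362,226,392,246),stop=(362,246,395,268),mark=(285,192,340,228),box=(285,192,340,228),drawer=(330,235,350,298))}
out=[]
R={}
for c in B:
    im=arm.get_image(c); h=cv2.cvtColor(im,cv2.COLOR_RGB2HSV)
    for n,(a,b,e,f) in B[c].items():
        H,S,V=[h[b:f,a:e,i].astype(int) for i in range(3)]
        m={"start":(H>55)&(H<90)&(S>140)&(V>100),"mark":(H>45)&(H<90)&(S>110)&(V>80),"stop":((H<6)|(H>174))&(S>170)&(V>140),
           "box":(H>22)&(H<35)&(S>170)&(V>90),"drawer":(H>7)&(H<18)&(S>215)&(V>150)}[n]
        nn,l,st,ce=cv2.connectedComponentsWithStats(m.astype(np.uint8)); 
        if nn<2: print(c,n,"none");continue
        i=1+st[1:,4].argmax(); p=ce[i]+[a,b]; R[c,n]=p
        z=dict(start=.105,stop=.105,mark=.066,box=.045,drawer=.042)[n]
        print(c,n,st[i],p,at_z(c,p,z,False))
    a,b,e,f=B[c]["box"];a2,b2,e2,f2=B[c]["drawer"]
    out.append(cv2.resize(im[b-10:f+10,a-10:e+10],(390,300),interpolation=cv2.INTER_CUBIC))
    out.append(cv2.resize(im[220:320,240:370] if c=="scene" else im[220:320,320:450],(390,300),interpolation=cv2.INTER_CUBIC))
for n in B["side"]:
    if ("scene",n) in R and ("side",n) in R:
        A=np.zeros((3,3));v=np.zeros(3)
        for c in B:
            o,d=ray(c,R[c,n],False);d/=np.linalg.norm(d);P=np.eye(3)-np.outer(d,d);A+=P;v+=P@o
        print(n,np.linalg.solve(A,v))
cv2.imwrite("pics/crop.png",np.vstack([np.hstack(out[:2]),np.hstack(out[2:])])[...,::-1])
```

```text
scene start [  7   7  12  11 102] [270.6471 282.2353] [0.6368 0.0202 0.105 ]
scene stop [  9   8  14  12 111] [239.5045 264.1622] [ 0.6213 -0.0684  0.105 ]
scene mark [15 20 10  8 52] [399.4231 293.3077] [0.5246 0.2939 0.066 ]
scene box [  8   8  52  48 849] [403.1943 295.0424] [0.5125 0.302  0.045 ]
scene drawer [  7  11  40  23 148] [286.6959 259.5473] [0.5276 0.005  0.042 ]
side start [10  8 11  5 47] [377.1702 235.9362] [0.6386 0.0236 0.105 ]
side stop [11  7 13  8 84] [378.9524 256.7857] [ 0.6209 -0.0646  0.105 ]
side mark [30  7  7  4 22] [318.4091 200.6364] [0.5262 0.2964 0.066 ]
side box [  7   8  41  14 224] [311.8527 207.9062] [0.5054 0.2914 0.045 ]
side drawer [ 9  9  4  7 17] [340.8824 246.2941] [0.5576 0.0803 0.042 ]
start [0.6378 0.0209 0.1068]
stop [ 0.6211 -0.0674  0.1065]
mark [0.5258 0.2939 0.0675]
box [0.5074 0.3018 0.0384]
drawer [0.5485 0.0199 0.0822]
```

View pics/crop.png

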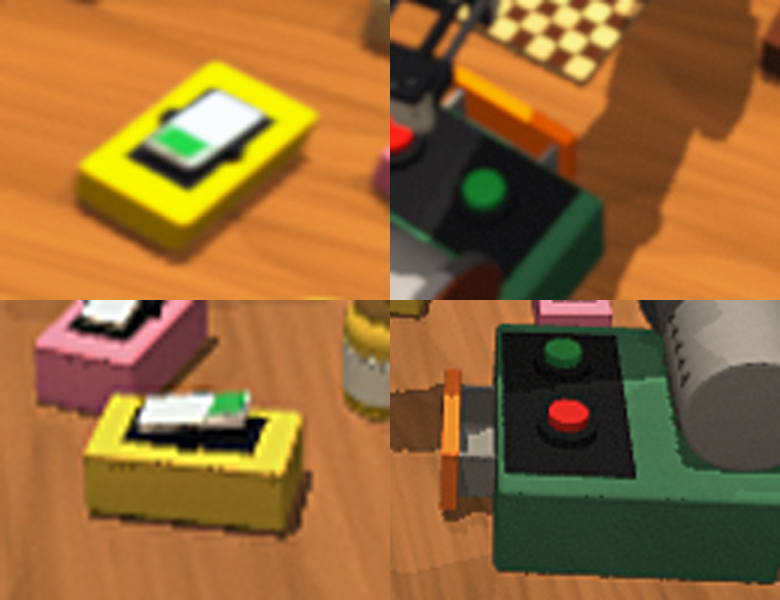

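Crops: the green mark is on the near-right end of the yellow rocker, and both buttons are visible. Triangulated heights of 0.107 and 0.067 m match, and the button spacing is 90 mm. I'll turn the tool first (gripper shut), then work out the paths.

Emit:
move_arm --motion '[{"twist": -0.088},{"twist": -0.088},{"twist": -0.088},{"twist": -0.088},{"twist": -0.088},{"twist": -0.088},{"twist": -0.088},{"twist": -0.088},{"twist": -0.088},{"twist": -0.089}]' --gripper 1 --squeeze 10

```text
invalid input
```

```bash
cat >> h.py <<'E'
from scipy.spatial.transform import Rotation as Ro
def go(x,y,z):
    s=arm.observe();R=Ro.from_rotvec(s["ee_rot"]).as_matrix()
    print("pos",s["position"].round(4),"toolx",R[:,0].round(3),"F",s["force"].round(1),"t",round(s["clock"],2),"w",round(s["width"],2))
    print("tool shift mm",(R.T@(np.array([x,y,z])-s["position"])*1000).round(1))
E
python3 - <<'E'
from h import *
ex=np.array([.982,-.186]);C=np.array([.6836,-.0334])
p=C-.21*ex
print(p); go(*p,.2); go(*p,.042)
cr=[at_z("scene",q,.045,False) for q in [(407.4,269.6),(430.2,286.3),(399.7,317.1),(377.2,303.3)]]
print(np.round(cr,3),np.mean(cr,0))
d=(cr[3]-cr[0]+cr[2]-cr[1]);d/=np.linalg.norm(d);print(d,np.linalg.norm(cr[3]-cr[0]),np.linalg.norm(cr[2]-cr[1]),np.linalg.norm(cr[1]-cr[0]))
im=save("wrist","w1");cv2.imwrite("pics/s1.png",arm.get_image("side")[...,::-1])
E
```

```text
[0.47738 0.00566]
pos [ 0.625  -0.      0.2268] toolx [0. 1. 0.] F [0.3 0.3 0.2] t 0.9 w 1.0
tool shift mm [   5.7 -147.6   26.8]
pos [ 0.625  -0.      0.2268] toolx [0. 1. 0.] F [0.3 0.3 0.2] t 0.9 w 1.0
tool shift mm [   5.7 -147.7  184.8]
[[0.44  0.289 0.045]
 [0.464 0.354 0.045]
 [0.572 0.313 0.045]
 [0.558 0.253 0.045]] [0.50825411 0.30220359 0.045     ]
[ 0.94621028 -0.32355232  0.        ] 0.12365510000928105 0.11534797372136825 0.06873563451895008
```

View pics/w1.png

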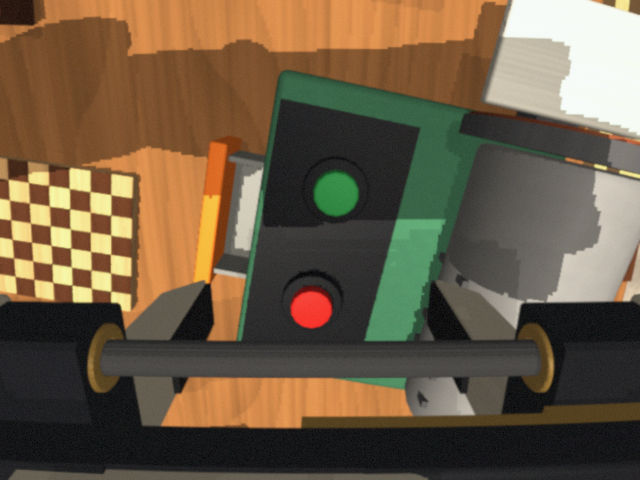

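Wrist view: green button at (336,193), red at (312,308), drawer open at (215,215) with the checker to its left. The move was refused, so I'll retry with full rows.

Emit:
move_arm --motion '[{"tx": 0,"ty": 0,"tz": 0,"twist": -0.088},{"tx": 0,"ty": 0,"tz": 0,"twist": -0.088},{"tx": 0,"ty": 0,"tz": 0,"twist": -0.088},{"tx": 0,"ty": 0,"tz": 0,"twist": -0.088},{"tx": 0,"ty": 0,"tz": 0,"twist": -0.088},{"tx": 0,"ty": 0,"tz": 0,"twist": -0.088},{"tx": 0,"ty": 0,"tz": 0,"twist": -0.088},{"tx": 0,"ty": 0,"tz": 0,"twist": -0.088},{"tx": 0,"ty": 0,"tz": 0,"twist": -0.088},{"tx": 0,"ty": 0,"tz": 0,"twist": -0.089}]' --gripper 1

```text
clock: 2.0
position: [0.625, -0.0001, 0.2268]
ee_rot: [0.285, 3.129, -0.0]
force: [-0.9, 0.4, 0.1]
width: 0.181
gripper_force: 0.0
```

Run:
```python
from h import *
ex=np.array([.982,-.186]);C=np.array([.6836,-.0334])
p=C-.21*ex
print(p); go(*p,.2)
im=arm.get_image("wrist")
for q,z in [("drawer_front",.042),("start_btn_top",.107),("stop_btn_top",.107)]:
    for r in arm.place_of("wrist",q)[:2]: print(q,round(r["conf"],2),np.array(r["point"])*[640,480],at_z("wrist",r["point"],z))
```

```text
[0.47738 0.00566]
pos [ 6.250e-01 -1.000e-04  2.268e-01] toolx [-0.984  0.18  -0.   ] F [-0.9  0.4  0.1] t 2.0 w 0.18
tool shift mm [146.3 -20.9  26.8]
drawer_front 0.65 [298.816  86.4  ] [0.52850692 0.000842   0.042     ]
start_btn_top 0.67 [356.032 235.008] [0.63682255 0.02333364 0.107     ]
stop_btn_top 0.67 [226.88  234.384] [ 0.61903756 -0.06603562  0.107     ]
```

Emit:
move_arm --motion '[{"tx": 0.048,"ty": -0.007,"tz": 0,"twist": 0},{"tx": 0.048,"ty": -0.007,"tz": 0,"twist": 0},{"tx": 0.048,"ty": -0.007,"tz": 0,"twist": 0},{"tx": 0,"ty": 0,"tz": 0.045,"twist": 0.0},{"tx": 0,"ty": 0,"tz": 0.045,"twist": 0},{"tx": 0,"ty": 0,"tz": 0.045,"twist": 0},{"tx": 0,"ty": 0,"tz": 0.045,"twist": 0},{"tx": 0,"ty": 0,"tz": 0.004,"twist": 0},{"tx": 0,"ty": 0,"tz": 0,"twist": 0}]' --gripper 1

```text
clock: 3.1
position: [0.4792, 0.0062, 0.0427]
ee_rot: [-0.296, -3.126, 0.001]
force: [0.0, 0.2, -0.3]
width: 0.004
gripper_force: 0.0
```

Run:
```python
from h import *
ex=np.array([.982,-.186]);C=np.array([.6836,-.0334])
p=C-.1335*ex
go(*p,.042);save("side","s2")
```

```text
pos [0.4792 0.0062 0.0427] toolx [-0.982  0.188  0.002] F [ 0.   0.2 -0.3] t 3.1 w 0.0
tool shift mm [-74.8  -0.8   0.6]
```

View pics/s2.png

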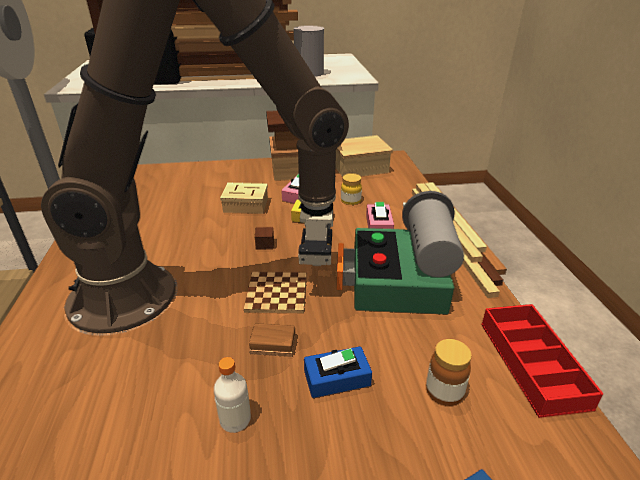

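The tool is in front of the drawer at (320,285), clear of the checker. Pushing now.

Emit:
move_arm --motion '[{"tx": -0.02,"ty": 0,"tz": 0,"twist": 0},{"tx": -0.008,"ty": 0,"tz": 0,"twist": 0},{"tx": -0.006,"ty": 0,"tz": 0,"twist": 0},{"tx": -0.006,"ty": 0,"tz": 0,"twist": 0},{"tx": -0.006,"ty": 0,"tz": 0,"twist": 0},{"tx": -0.006,"ty": 0,"tz": 0,"twist": 0},{"tx": -0.006,"ty": 0,"tz": 0,"twist": 0},{"tx": -0.005,"ty": 0,"tz": 0,"twist": 0},{"tx": -0.003,"ty": 0,"tz": 0,"twist": 0},{"tx": -0.003,"ty": 0,"tz": 0,"twist": 0},{"tx": 0,"ty": 0,"tz": 0,"twist": 0}]'

```text
clock: 4.25
position: [0.5479, -0.0068, 0.0427]
ee_rot: [0.294, 3.127, 0.0]
force: [0.8, 0.1, 0.2]
width: 0.005
gripper_force: 0.0
```

Emit:
move_arm --motion '[{"tx": -0.002,"ty": 0,"tz": 0,"twist": 0},{"tx": -0.002,"ty": 0,"tz": 0,"twist": 0},{"tx": 0,"ty": 0,"tz": 0,"twist": 0}]'

```text
clock: 4.55
position: [0.5484, -0.0069, 0.0424]
ee_rot: [-0.292, -3.123, 0.001]
force: [-11.9, 1.5, 8.9]
width: 0.001
gripper_force: 5.5
```

Emit:
move_arm --motion '[{"tx": -0.002,"ty": 0,"tz": 0,"twist": 0},{"tx": 0,"ty": 0,"tz": 0,"twist": 0}]'

```text
clock: 4.75
position: [0.5484, -0.0069, 0.0421]
ee_rot: [-0.291, -3.119, 0.001]
force: [-17.1, 3.2, 13.8]
width: 0.006
gripper_force: 8.9
```

Run:
```python
from h import *
s=arm.observe();print(s["position"],s["force"])
a=arm.get_image("side")[215:315,280:430];b=arm.get_image("scene")[200:300,220:370]
cv2.imwrite("pics/d3.png",np.hstack([cv2.resize(i,(400,400),interpolation=cv2.INTER_CUBIC) for i in (a,b)])[...,::-1])
```

```text
[ 0.54843155 -0.00692842  0.04214954] [-17.14699483   3.1526115   13.78693176]
```

View pics/d3.png

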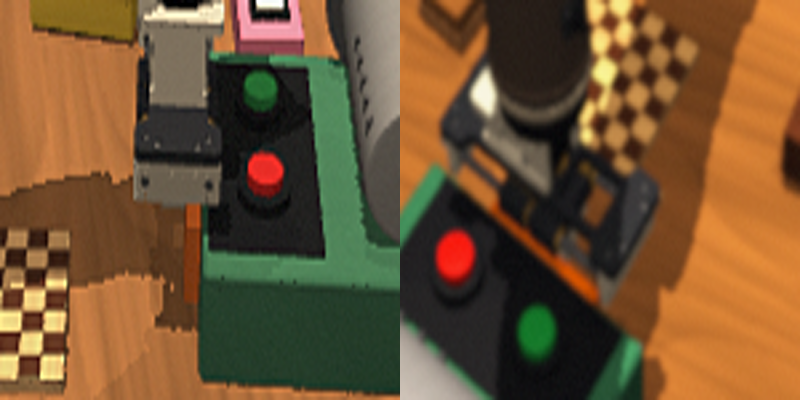

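The drawer is stopped and looks home, with no grey gap left at (195,255) in the crop. I'll back off and up to verify from the wrist.

Emit:
move_arm --motion '[{"tx": 0.02,"ty": 0,"tz": 0,"twist": 0},{"tx": 0.03,"ty": 0,"tz": 0,"twist": 0},{"tx": 0,"ty": 0,"tz": -0.045,"twist": 0},{"tx": 0,"ty": 0,"tz": -0.045,"twist": 0},{"tx": 0,"ty": 0,"tz": -0.045,"twist": 0},{"tx": 0,"ty": 0,"tz": -0.045,"twist": 0},{"tx": -0.04,"ty": 0,"tz": 0,"twist": 0},{"tx": -0.04,"ty": 0,"tz": 0,"twist": 0},{"tx": 0,"ty": 0,"tz": 0,"twist": 0}]'

```text
clock: 5.75
position: [0.5871, -0.0148, 0.2229]
ee_rot: [0.296, 3.124, 0.0]
force: [-0.4, -0.2, -0.7]
width: 0.005
gripper_force: 0.0
```

Run:
```python
from h import *
m=np.array([.5258,.2939])
im=save("wrist","w4")
for q,z in [("drawer_front",.042),("start_btn_top",.107),("stop_btn_top",.107)]:
    for r in arm.place_of("wrist",q)[:2]: print(q,round(r["conf"],2),np.array(r["point"])*[640,480],at_z("wrist",r["point"],z))
go(*m,.22)
```

```text
drawer_front 0.96 [323.52  167.808] [ 0.55290882 -0.00463554  0.042     ]
start_btn_top 0.93 [383.424 279.504] [0.62949104 0.02440914 0.107     ]
stop_btn_top 0.63 [261.312 281.088] [ 0.61408068 -0.06207799  0.107     ]
pos [ 0.5821 -0.013   0.2225] toolx [-0.983  0.185  0.001] F [ 0.1 -0.2 -0.2] t 5.95 w 0.0
tool shift mm [112.2 291.2   2.6]
```

View pics/w4.png

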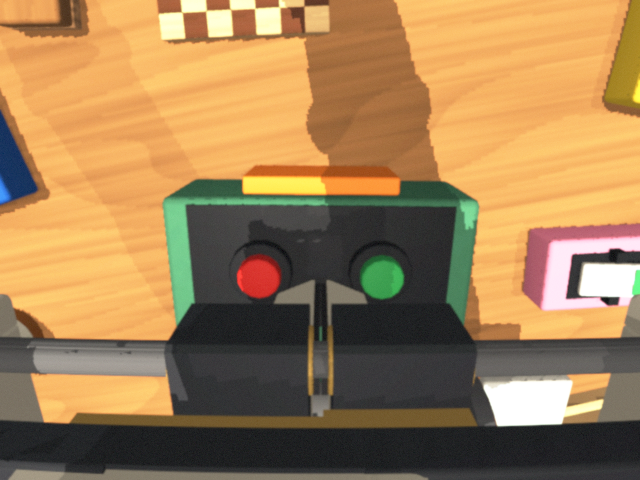

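The drawer-to-button distance comes to 69–70 mm along x against 69 expected. The drawer is home: orange sits at (322,180) flush against the base. Next is the yellow remote.

Emit:
move_arm --motion '[{"tx": 0.038,"ty": 0.0,"tz": 0,"twist": 0},{"tx": 0.038,"ty": 0.01,"tz": 0,"twist": 0},{"tx": 0.033,"ty": 0.03,"tz": 0,"twist": 0},{"tx": 0,"ty": 0.048,"tz": 0,"twist": 0},{"tx": 0,"ty": 0.048,"tz": 0,"twist": 0},{"tx": 0,"ty": 0.048,"tz": 0,"twist": 0},{"tx": 0,"ty": 0.048,"tz": 0,"twist": 0},{"tx": 0,"ty": 0.03,"tz": 0,"twist": 0},{"tx": 0,"ty": 0,"tz": 0,"twist": 0.09},{"tx": 0,"ty": 0,"tz": 0,"twist": 0},{"tx": 0,"ty": 0,"tz": 0,"twist": 0}]'

```text
clock: 7.05
position: [0.5239, 0.2636, 0.2228]
ee_rot: [0.508, 3.1, -0.001]
force: [0.5, -0.0, 0.1]
width: 0.006
gripper_force: 0.0
```

Run:
```python
from h import *
go(.529,.2926,.085)
im=save("wrist","w5")
h=cv2.cvtColor(im,cv2.COLOR_RGB2HSV);H,S,V=[h[...,i].astype(int) for i in range(3)]
m=((H>50)&(H<85)&(S>130)&(V>90)).astype(np.uint8)
n,l,st,ce=cv2.connectedComponentsWithStats(m)
for i in range(1,n):
    if st[i,4]>60: print(st[i],ce[i],at_z("wrist",ce[i],.066,False))
y=((H>22)&(H<34)&(S>180)&(V>90)).astype(np.uint8)
print(cv2.minAreaRect(cv2.findNonZero(y)))
for r in arm.place_of("wrist","ext_rocker_on")[:2]: print(round(r["conf"],2),np.array(r["point"])*[640,480],at_z("wrist",r["point"],.066))
```

```text
pos [0.5239 0.2636 0.2228] toolx [-0.948  0.319 -0.   ] F [ 0.5 -0.   0.1] t 7.05 w 0.01
tool shift mm [  4.5  29.2 137.8]
[563  59  34  36 817] [579.05630355  76.22276622] [0.48694268 0.47705293 0.066     ]
[345 187  29  23 628] [359.21019108 197.84713376] [0.52307252 0.29565793 0.066     ]
((398.3134460449219, 208.59381103515625), (280.44500732421875, 153.84869384765625), 49.703617095947266)
0.71 [583.424  77.808] [0.48942967 0.48012738 0.066     ]
```

View pics/w5.png

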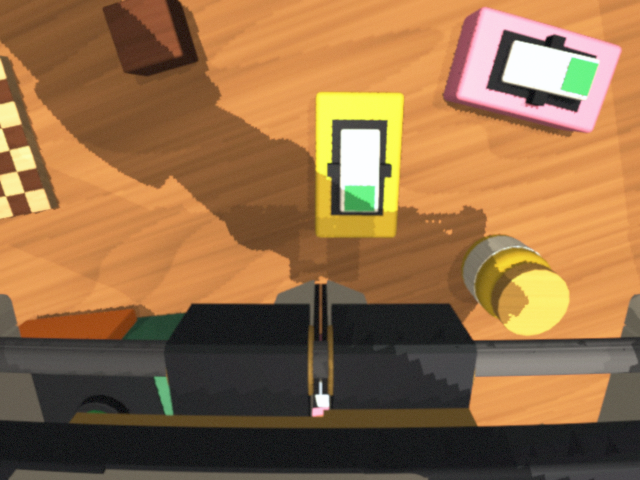

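Wrist view: the yellow remote is aligned with the tool and its green mark is at (359,198). Moving over it and down.

Emit:
move_arm --motion '[{"tx": 0.006,"ty": 0.03,"tz": 0,"twist": 0},{"tx": 0,"ty": 0,"tz": 0.045,"twist": 0},{"tx": 0,"ty": 0,"tz": 0.045,"twist": 0},{"tx": 0,"ty": 0,"tz": 0.042,"twist": 0},{"tx": 0,"ty": 0,"tz": 0.01,"twist": 0},{"tx": 0,"ty": 0,"tz": 0,"twist": 0},{"tx": 0,"ty": 0,"tz": 0,"twist": 0}]'

```text
clock: 7.85
position: [0.5296, 0.2951, 0.0828]
ee_rot: [0.513, 3.097, 0.003]
force: [0.8, 0.6, 0.8]
width: 0.002
gripper_force: 0.0
```

Run:
```python
from h import *
go(.5277,.2937,.056)
```

```text
pos [0.5296 0.2951 0.0828] toolx [-0.947  0.322 -0.002] F [0.8 0.6 0.8] t 7.85 w 0.0
tool shift mm [ 1.4 -2.  26.8]
```

Emit:
move_arm --motion '[{"tx": 0.001,"ty": -0.002,"tz": 0.008,"twist": 0},{"tx": 0,"ty": 0,"tz": 0.004,"twist": 0},{"tx": 0,"ty": 0,"tz": 0.003,"twist": 0},{"tx": 0,"ty": 0,"tz": 0.003,"twist": 0},{"tx": 0,"ty": 0,"tz": 0.003,"twist": 0},{"tx": 0,"ty": 0,"tz": 0.002,"twist": 0},{"tx": 0,"ty": 0,"tz": 0.001,"twist": 0},{"tx": 0,"ty": 0,"tz": 0.001,"twist": 0},{"tx": 0,"ty": 0,"tz": 0,"twist": 0}]'

```text
clock: 8.75
position: [0.5281, 0.293, 0.0572]
ee_rot: [0.514, 3.097, 0.001]
force: [0.4, -4.6, 15.0]
width: 0.006
gripper_force: 8.2
```

Emit:
move_arm --motion '[{"tx": 0,"ty": 0,"tz": 0.001,"twist": 0},{"tx": 0,"ty": 0,"tz": 0,"twist": 0}]'

```text
clock: 8.95
position: [0.5282, 0.2931, 0.057]
ee_rot: [0.514, 3.096, 0.001]
force: [-1.7, -6.6, 24.2]
width: 0.003
gripper_force: 11.6
```

Emit:
move_arm --motion '[{"tx": 0,"ty": 0,"tz": -0.02,"twist": 0},{"tx": 0,"ty": 0,"tz": -0.045,"twist": 0},{"tx": 0,"ty": 0,"tz": -0.045,"twist": 0},{"tx": 0,"ty": 0,"tz": -0.045,"twist": 0},{"tx": 0,"ty": -0.04,"tz": -0.01,"twist": 0},{"tx": 0,"ty": 0,"tz": 0,"twist": -0.09},{"tx": 0,"ty": 0,"tz": 0,"twist": 0},{"tx": 0,"ty": 0,"tz": 0,"twist": 0}]'

```text
clock: 9.75
position: [0.5133, 0.2557, 0.2192]
ee_rot: [-0.298, -3.126, -0.0]
force: [-0.5, -0.1, -0.2]
width: 0.002
gripper_force: 0.0
```

Run:
```python
from h import *
go(.638,.021,.23)
im=arm.get_image("wrist");im2=arm.get_image("side");cv2.imwrite("pics/w6.png",np.hstack([cv2.resize(im,(480,360)),cv2.resize(im2[185:235,285:340],(320,360),interpolation=cv2.INTER_CUBIC)])[...,::-1])
for c in ("scene","side"):
    im=arm.get_image(c);a,b,e,f=dict(scene=(380,270,430,325),side=(285,192,340,228))[c]
    h=cv2.cvtColor(im,cv2.COLOR_RGB2HSV)[b:f,a:e].astype(int);m=(h[...,0]>45)&(h[...,0]<90)&(h[...,1]>110)&(h[...,2]>80)
    if m.any():
        p=np.argwhere(m).mean(0)[::-1]+[a,b];print(c,p,m.sum(),at_z(c,p,.056,False),at_z(c,p,.066,False))
```

```text
pos [0.5133 0.2557 0.2192] toolx [-0.982  0.189  0.001] F [-0.5 -0.1 -0.2] t 9.75 w 0.0
tool shift mm [-166.7 -207.   -11.1]
scene [398.75862069 295.74137931] 58 [0.52527498 0.29377606 0.056     ] [0.53146248 0.2945064  0.066     ]
side [318.88235294 202.70588235] 17 [0.52838279 0.30120644 0.056     ] [0.52590659 0.28338945 0.066     ]
```

View pics/w6.png

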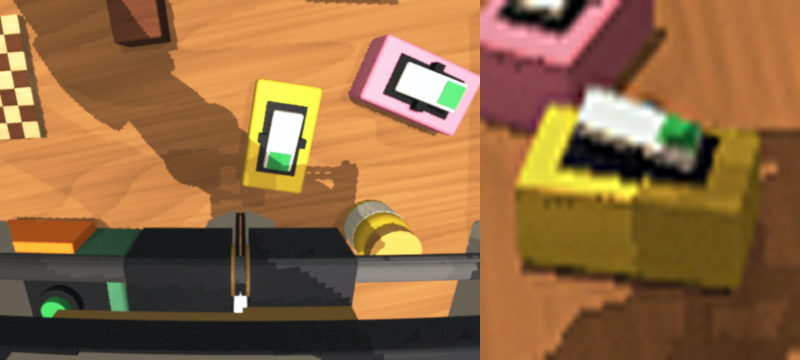

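The rocker's green end is down (right crop at (680,130)) and the box has not moved. Moving to the start button.

Emit:
move_arm --motion '[{"tx": -0.027,"ty": -0.034,"tz": -0.005,"twist": 0},{"tx": -0.028,"ty": -0.035,"tz": -0.005,"twist": 0},{"tx": -0.028,"ty": -0.034,"tz": 0,"twist": 0},{"tx": -0.028,"ty": -0.035,"tz": 0,"twist": 0},{"tx": -0.028,"ty": -0.034,"tz": 0,"twist": 0},{"tx": -0.028,"ty": -0.035,"tz": 0,"twist": 0},{"tx": 0,"ty": 0,"tz": 0,"twist": 0},{"tx": 0,"ty": 0,"tz": 0.045,"twist": 0},{"tx": 0,"ty": 0,"tz": 0.045,"twist": 0},{"tx": 0,"ty": 0,"tz": 0.01,"twist": 0},{"tx": 0,"ty": 0,"tz": 0,"twist": 0},{"tx": 0,"ty": 0,"tz": 0,"twist": 0}]'

```text
clock: 11.15
position: [0.6407, 0.0214, 0.1315]
ee_rot: [0.293, 3.126, 0.001]
force: [0.9, 1.2, 1.5]
width: 0.001
gripper_force: 0.0
```

Run:
```python
from h import *
go(.6375,.022,.107)
```

```text
pos [0.6407 0.0214 0.1315] toolx [-0.983  0.186 -0.002] F [0.9 1.2 1.5] t 11.15 w 0.0
tool shift mm [ 3.3 -0.  24.5]
```

Emit:
move_arm --motion '[{"tx": 0.003,"ty": 0,"tz": 0.01,"twist": 0},{"tx": 0,"ty": 0,"tz": 0.008,"twist": 0},{"tx": 0,"ty": 0,"tz": 0.003,"twist": 0},{"tx": 0,"ty": 0,"tz": 0.003,"twist": 0},{"tx": 0,"ty": 0,"tz": 0.003,"twist": 0},{"tx": 0,"ty": 0,"tz": 0.002,"twist": 0},{"tx": 0,"ty": 0,"tz": 0.001,"twist": 0},{"tx": 0,"ty": 0,"tz": 0.001,"twist": 0},{"tx": 0,"ty": 0,"tz": 0,"twist": 0},{"tx": 0,"ty": 0,"tz": 0,"twist": 0}]'

```text
clock: 12.15
position: [0.6366, 0.0213, 0.101]
ee_rot: [0.293, 3.127, -0.001]
force: [-9.4, -1.4, 21.5]
width: 0.004
gripper_force: 11.1
```

The button is pressed to its hard stop (z 0.101, 21 N). Releasing.

Emit:
move_arm --motion '[{"tx": 0,"ty": 0,"tz": -0.01,"twist": 0},{"tx": 0,"ty": 0,"tz": -0.03,"twist": 0},{"tx": 0,"ty": 0,"tz": -0.045,"twist": 0},{"tx": 0,"ty": 0,"tz": -0.045,"twist": 0},{"tx": 0.04,"ty": 0,"tz": 0,"twist": 0},{"tx": 0.04,"ty": 0,"tz": 0,"twist": 0},{"tx": 0.04,"ty": 0,"tz": 0,"twist": 0},{"tx": 0,"ty": 0,"tz": 0,"twist": 0},{"tx": 0,"ty": 0,"tz": 0,"twist": 0}]'

```text
clock: 13.05
position: [0.5187, 0.0436, 0.2294]
ee_rot: [0.292, 3.126, -0.0]
force: [0.8, 0.5, -0.3]
width: 0.005
gripper_force: 0.0
```

Run:
```python
from h import *
print(arm.observe()["position"]);save("side","s9")
```

```text
[0.51869485 0.04363234 0.22935378]
```

View pics/s9.png

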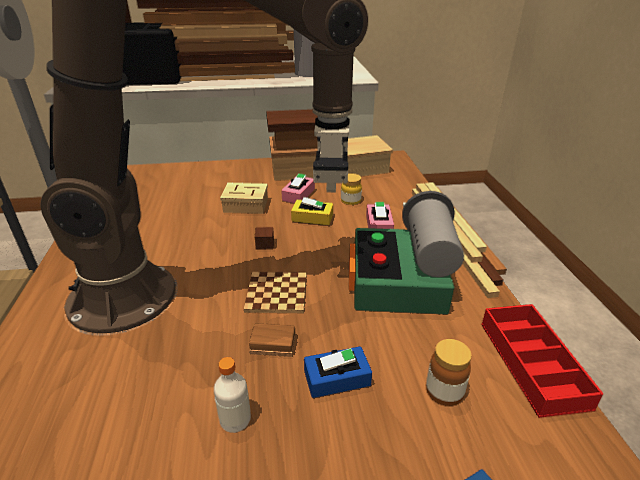

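The drawer is home at (352,268), the yellow rocker is on at (313,205), the green button is up at (378,238), and nothing else has moved.

```bash
python3 -c "
from cell import arm
print(arm.sign_off())"
```

```text
the job is handed in; nothing more can be done
None
```

The job is handed in: I pushed the drawer home, switched the yellow remote's rocker on, then pressed and released the green start button, in that order, in about 13 s and with nothing else visibly disturbed.

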